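Load three seeds and run the carriage in under the camera

TASK

Get a seed photograph ready: take three of the four round flat seeds from the cork board and lay them (do not drop them) flat, side by side, in the white tray of the slide carriage. Then take the loaded carriage smoothly along its rods until it is fully home against the stop at the camera end, with the three seeds still lying flat in the tray. Leave the fourth round seed, the longish bean, the jars and the brush where they are.

Things in the scene. Friction and masses are not known exactly. Their poses are not given: they have to be found in the camera images.
- slide: fixed imaging slide: aluminium base 420 x 100 mm, two steel rods along its y, a dark stop block with rubber bumpers at the -y end (top 54 mm above the table), and a camera beyond it. Origin: on the table, at the middle of the base; x across the rods, y along them, away from the camera. It is turned up to 0.2 rad either way.
- camera (a point): centre of the camera's lens, tilted down towards the tray's home place; the camera is a white box on a steel column behind it, 270 mm tall in all.
- carriage (a joint): travel of the carriage along the rods, in m: 0 at the end away from the camera, growing as it slides to the camera (along the slide's -y), 0.150 when fully home with its end against the rubber bumpers. It starts between 0 and 0.06. It needs about 2.5 N to move, stays where it is left, and does not spring back.
- tray (a point): centre of the floor of the white tray on the carriage, 44 mm above the table; axes as those of the slide. The tray is inside 160 mm long (y) and 100 mm wide (x); its walls are 5 mm thick and rise 6 mm above the floor. It moves with the carriage.
- handle (a point): centre of the top of the carriage's handle: an upright black round post, 18 mm in diameter, 56 mm tall (top 92 mm, foot 36 mm above the table), free-standing at the carriage's end away from the camera, 107 mm from the tray's centre along the slide's y, 13 mm clear of the tray's end wall (top 50 mm above the table). It can be pinched from above across the rods.
- board: fixed cork sorting board, 205 (x) x 185 (y) x 6 mm, left of the slide; origin at the centre of its underside on the table. The five seeds lie on it in two rows 96 mm apart along its x; within a row they stand 62 mm or more apart (give or take 12 mm) along its y, so pinch a disc along the board's x.
- disc1: round flat dark-brown seed, a disc 44 mm across and 20 mm thick with rounded rims (its side is upright for the middle 8 mm of its thickness), about 25 g, lying flat on the cork board. Origin: the centre of the disc (10 mm above what it lies on); z is the axis of the disc. The four discs are alike, any three will do.
- disc2: round flat dark-brown seed, a disc 44 mm across and 20 mm thick with rounded rims (its side is upright for the middle 8 mm of its thickness), about 25 g, lying flat on the cork board. Origin: the centre of the disc (10 mm above what it lies on); z is the axis of the disc. The four discs are alike, any three will do.
- disc3: round flat dark-brown seed, a disc 44 mm across and 20 mm thick with rounded rims (its side is upright for the middle 8 mm of its thickness), about 25 g, lying flat on the cork board. Origin: the centre of the disc (10 mm above what it lies on); z is the axis of the disc. The four discs are alike, any three will do.
- disc4: round flat dark-brown seed, a disc 44 mm across and 20 mm thick with rounded rims (its side is upright for the middle 8 mm of its thickness), about 25 g, lying flat on the cork board. Origin: the centre of the disc (10 mm above what it lies on); z is the axis of the disc. The four discs are alike, any three will do.
- bean: the odd seed out on the cork board: a longish bean 56 x 26 x 18 mm, same brown; origin at its centre, x along its length. Leave it.
- jar_big: bystander: glass jar with a brass lid, 72 mm across, 130 mm tall, beyond the slide; origin at the centre of its underside.
- jar_small: bystander: glass jar with a brass lid, 58 mm across, 85 mm tall, beyond the slide; origin at the centre of its underside.
- brush: bystander: hand brush 150 mm long lying on the table beyond the slide, near the camera end; origin at its underside, x along its length.
Mind the look-alikes: they are no part of the job. Leave any turquoise look-alike of the disc2 alone. What is shaped like the disc4 but turquoise is not meant.

How it is judged (in metres and radians):
On the way, in this order (a step that is already met when the one before it is completed fails the run):
1. exactly three discs lie flat and released in the tray, the carriage still away from the stop (((distance of disc1 from where it was at the start of the episode below 0.025 m and distance of each of disc2, disc3, disc4 from where it was at the start of the episode above 0.08 m) or (distance of each of disc1, disc3, disc4 from where it was at the start of the episode above 0.08 m and distance of disc2 from where it was at the start of the episode below 0.025 m) or (distance of each of disc1, disc2, disc4 from where it was at the start of the episode above 0.08 m and distance of disc3 from where it was at the start of the episode below 0.025 m) or (distance of each of disc1, disc2, disc3 from where it was at the start of the episode above 0.08 m and distance of disc4 from where it was at the start of the episode below 0.025 m)) and (distance of disc1 from where it was at the start of the episode below 0.025 m or (x of disc1 in the frame of tray between -0.034 and 0.034 m and y of disc1 in the frame of tray between -0.065 and 0.065 m and z of disc1 in the frame of tray between 0.005 and 0.0135 m and angle between the z axis of disc1 and the z axis of tray, either way round below 0.2 rad and linear speed of disc1 below 0.03 m/s and contact force between disc1 and the fingers below 0.05 N)) and (distance of disc2 from where it was at the start of the episode below 0.025 m or (x of disc2 in the frame of tray between -0.034 and 0.034 m and y of disc2 in the frame of tray between -0.065 and 0.065 m and z of disc2 in the frame of tray between 0.005 and 0.0135 m and angle between the z axis of disc2 and the z axis of tray, either way round below 0.2 rad and linear speed of disc2 below 0.03 m/s and contact force between disc2 and the fingers below 0.05 N)) and (distance of disc3 from where it was at the start of the episode below 0.025 m or (x of disc3 in the frame of tray between -0.034 and 0.034 m and y of disc3 in the frame of tray between -0.065 and 0.065 m and z of disc3 in the frame of tray between 0.005 and 0.0135 m and angle between the z axis of disc3 and the z axis of tray, either way round below 0.2 rad and linear speed of disc3 below 0.03 m/s and contact force between disc3 and the fingers below 0.05 N)) and (distance of disc4 from where it was at the start of the episode below 0.025 m or (x of disc4 in the frame of tray between -0.034 and 0.034 m and y of disc4 in the frame of tray between -0.065 and 0.065 m and z of disc4 in the frame of tray between 0.005 and 0.0135 m and angle between the z axis of disc4 and the z axis of tray, either way round below 0.2 rad and linear speed of disc4 below 0.03 m/s and contact force between disc4 and the fingers below 0.05 N)) and value of joint carriage below 0.12 m), for 0.2 s.
2. the carriage is home against the stop (value of joint carriage above 0.147 m), for 0.2 s.
At the end, for the whole second after the job is handed in: The carriage rests within 3 mm of its stop (joint above 0.147 m); exactly three discs lie flat (within 0.2 rad), on the floor of its tray, released and at rest; the fourth disc and the bean are within 25 mm of where they started (((distance of disc1 from where it was at the start of the episode below 0.025 m and distance of each of disc2, disc3, disc4 from where it was at the start of the episode above 0.08 m) or (distance of each of disc1, disc3, disc4 from where it was at the start of the episode above 0.08 m and distance of disc2 from where it was at the start of the episode below 0.025 m) or (distance of each of disc1, disc2, disc4 from where it was at the start of the episode above 0.08 m and distance of disc3 from where it was at the start of the episode below 0.025 m) or (distance of each of disc1, disc2, disc3 from where it was at the start of the episode above 0.08 m and distance of disc4 from where it was at the start of the episode below 0.025 m)) and (distance of disc1 from where it was at the start of the episode below 0.025 m or (x of disc1 in the frame of tray between -0.034 and 0.034 m and y of disc1 in the frame of tray between -0.065 and 0.065 m and z of disc1 in the frame of tray between 0.005 and 0.0135 m and angle between the z axis of disc1 and the z axis of tray, either way round below 0.2 rad and linear speed of disc1 below 0.03 m/s and contact force between disc1 and the fingers below 0.05 N)) and (distance of disc2 from where it was at the start of the episode below 0.025 m or (x of disc2 in the frame of tray between -0.034 and 0.034 m and y of disc2 in the frame of tray between -0.065 and 0.065 m and z of disc2 in the frame of tray between 0.005 and 0.0135 m and angle between the z axis of disc2 and the z axis of tray, either way round below 0.2 rad and linear speed of disc2 below 0.03 m/s and contact force between disc2 and the fingers below 0.05 N)) and (distance of disc3 from where it was at the start of the episode below 0.025 m or (x of disc3 in the frame of tray between -0.034 and 0.034 m and y of disc3 in the frame of tray between -0.065 and 0.065 m and z of disc3 in the frame of tray between 0.005 and 0.0135 m and angle between the z axis of disc3 and the z axis of tray, either way round below 0.2 rad and linear speed of disc3 below 0.03 m/s and contact force between disc3 and the fingers below 0.05 N)) and (distance of disc4 from where it was at the start of the episode below 0.025 m or (x of disc4 in the frame of tray between -0.034 and 0.034 m and y of disc4 in the frame of tray between -0.065 and 0.065 m and z of disc4 in the frame of tray between 0.005 and 0.0135 m and angle between the z axis of disc4 and the z axis of tray, either way round below 0.2 rad and linear speed of disc4 below 0.03 m/s and contact force between disc4 and the fingers below 0.05 N)) and value of joint carriage above 0.147 m and velocity of joint carriage between -0.01 and 0.01 m/s and distance of bean from where it was at the start of the episode below 0.025 m); the robot touches nothing.
It fails at once if a disc is dropped or thrown (loose and faster than 0.8 m/s, a fall of over 30 mm) ((linear speed of disc1 above 0.8 m/s and contact force between disc1 and the fingers below 0.05 N) or (linear speed of disc2 above 0.8 m/s and contact force between disc2 and the fingers below 0.05 N) or (linear speed of disc3 above 0.8 m/s and contact force between disc3 and the fingers below 0.05 N) or (linear speed of disc4 above 0.8 m/s and contact force between disc4 and the fingers below 0.05 N)).
It fails at once if the carriage is jerked or slammed (faster than 0.4 m/s) (velocity of joint carriage above 0.4 m/s or velocity of joint carriage below -0.4 m/s).
It fails at once if a jar or the brush is moved by more than 30 mm, or a jar is tipped (distance of any of jar_big, jar_small, brush from where it was at the start of the episode above 0.03 m or angle between any of jar_big, jar_small's own z axis and vertical above 0.4 rad).
It also fails if it takes over 67 s, if anything falls off the work surface, if the arm or the gripper's body presses on something with over 40 N, if the wrist force passes 120 N, or if a joint passes its speed limit or range.

ROBOT

A 6-joint arm with a two-finger parallel gripper is mounted at the origin on the work surface. World frame = base frame: x ahead of the robot, y to its left, z up, the work surface at z = 0. Lengths are in m, angles in degrees, forces in N, time in s.
With the tool pointing down it reaches from about 0.35 to 0.8 m from the base axis. Payload 7.3 kg.
Tool frame: the origin (TCP) lies midway between the tips of the shut fingers; the grasp point (between the pads) lies 19 mm behind it; z points along the fingers, y is the line along which they close (so a half turn about z gives the same grasp; the last joint's range is limited). The gripper opens to 85 mm and grips with 20 to 120 N. Pads are 22 mm wide; open, the fingers measure 114 mm over their backs; the gripper's body (76 mm by 85 mm) begins 54 mm behind the grasp point. The pads swing forward as they close: fully open they stand 13 mm farther back than shut.
Start: joints at [56.15, 19.595, 87.324, -0, 73.075, -8.365], TCP at [0.226, 0.474, 0.231] pointing down, gripper open.
Joint ranges: [-145.02, 145.02], [-44.19, 115.74], [2.07, 154.8], [-57.11, 237.11], [16.16, 152.29], [-177.93, 177.93]. Speed limits (degrees/s): [147.25, 147.25, 180, 180, 180, 180].

INTERFACE

Orientations are given as [roll, pitch, yaw] about the fixed x, y, z axes, in that order (R = Rz(yaw) Ry(pitch) Rx(roll)).
In Python, from cell import env gives the robot as it stands. The module is installed in compiled form; this text tells all that it offers.
- The arm moves only by the shell command python3 -m handwheel 'ROWS' [FORCE]. ROWS is JSON, a list that holds one entry, the list of rows, each a list of 7 numbers: the shift along the tool's x, y, z in cm, then the turn, a rotation vector about the tool's x, y, z in degrees, then the finger opening in cm, from 0 to 8.54. A call has 1 to 12 rows; each row is the pose to reach, as a shift and turn from the pose commanded when the call began, along the tool's axes at that moment; what a row does not reach only later rows make up. A row lasts 1/8 s, in which the tool goes at most 62.5 mm and 10.7 degrees, less where a joint would pass 70% of its speed; a pose out of reach is approached as far as the arm can. A call with a gripper value outside its range is refused whole. The fingers move at their own pace and stop on an object; FORCE is the grip in N (left out, the last holds). Time passes only in rows, so rows that repeat a pose let the fingers close. It gives the time, the measured TCP pose, the force, the opening and the grip force at its end, in the units of the state.
- env.read_state(): the state, without advancing time (a new reading comes with each control period).
- env.camera(name): name is "scene" or "top"; returns a dict with "frame" (420x560x3 uint8, blue, green, red), "fx", "fy", "cx", "cy" (pixels), "D" ([k1, k2, p1, p2, k3] as OpenCV has them; the pictures are not rectified), "R" (3x3) and "t" (3): a world point X has camera coordinates R X + t. Camera axes: x right, y down, z forward; pixel columns grow to the right and rows downward; lengths in m; the calibration is good to about 2 mm. A picture is of the moment at which its call begins. There is no depth.
- env.sign_off(): hands the job in; it is judged then, once.
Trained networks look in a picture, given as the dict that the camera call returned (one of the last four; its "shot" number tells which), for a name from the list of things; names that differ only in an ending like _2 or _b are one class to them, and where a whole thing is asked for, a point or a joint stands for the part that bears it (a point fixed in the world has none). Each returns a list of dicts, best first, with "p" (0 to 1); they miss things now and then, are a little off and sometimes report something else, mostly with a low value. They report only what shows in the picture. A call takes as long as a camera call. They do not tell look-alikes from the thing itself.
- env.regions_of(picture, label): "mask" (420x560 bool, what is visible of it) and "rect" ([left, top, width, height] in pixels, round what is visible of it).
The state is a dict: "time": time; "q": joint angles; "joint_velocities": joint speeds; "tau": joint torques, N m; "tcp_pos": TCP position; "orientation": TCP orientation; "contact_force": force on the tool from outside, world axes, zero at the start; "ft_torque": the same for the moment, N m; "width": opening from 0.0 (shut) to 1.0 (fully open); "gripper_force": force on a finger pad.
Only numpy, scipy, OpenCV 4.12 (cv2) and the standard library are available. Lean on these libraries where they do the work, as an engineer would, in place of code of your own. Each camera call takes 0.05 s, during which the arm holds its last target. There are 200 camera calls.

## Working session

There is one attempt and no reset: what is moved stays moved. The work goes in short steps, Python scripts to look and compute and a shell command to move; the robot and the scene stay as the last step left them, time stands still between calls to the robot, and variables do not carry over. Pictures are saved under pics/ and viewed, at most 10 in all, crops included, and the job is handed in when it is done.

```bash
mkdir -p pics; python3 - <<'E'
from cell import env
import cv2,numpy as np
s=env.read_state();print({k:np.round(s[k],3).tolist() for k in s})
for n in("scene","top"):
    c=env.camera(n);cv2.imwrite(f"pics/{n}0.png",c["frame"])
    print(n,c["fx"],c["cx"],c["cy"],np.round(c["R"],3).tolist(),np.round(c["t"],3).tolist())
    for l in("disc1","bean","board","handle","slide","tray"):
        print(l,[(round(d["p"],2),d["rect"]) for d in env.regions_of(c,l)])
E
```

```text
{'time': 0.0, 'q': [56.152, 19.64, 87.378, -0.003, 73.078, -8.361], 'joint_velocities': [-0.002, -0.034, 0.127, -0.039, 0.045, 0.051], 'tau': [-0.002, -43.369, -24.601, -0.0, 0.008, -0.0], 'tcp_pos': [0.226, 0.474, 0.231], 'orientation': [-179.905, -0.011, 154.514], 'contact_force': [0.244, 0.307, -0.2], 'ft_torque': [-0.043, -0.021, -0.007], 'gripper_force': 0.0, 'width': 0.999}
scene 421.8540980467555 276.14125843102767 201.21191645505624 [[0.659, 0.752, 0.009], [0.558, -0.482, -0.676], [-0.504, 0.45, -0.737]] [-0.413, -0.199, 1.285]
disc1 [(0.74, [345.2, 168.3, 17.9, 16.2]), (0.72, [308.4, 160.2, 13.0, 12.1]), (0.53, [285.8, 167.3, 13.4, 13.5]), (0.5, [319.6, 151.2, 17.6, 15.1]), (0.46, [358.1, 150.0, 15.0, 11.6]), (0.46, [284.5, 135.3, 15.0, 12.4])]
bean [(0.66, [310.0, 186.4, 15.4, 20.0])]
board [(0.73, [279.0, 146.2, 93.6, 72.2])]
handle [(0.57, [173.3, 211.6, 92.6, 80.2]), (0.19, [308.5, 160.1, 16.0, 12.7])]
slide [(0.96, [47.1, 197.4, 242.7, 177.0]), (0.67, [211.8, 339.9, 57.6, 69.1])]
tray [(0.93, [177.3, 210.9, 86.5, 81.4]), (0.27, [284.8, 168.0, 15.4, 14.5])]
top 468.134015580087 271.5892449402571 215.26281769979627 [[0.027, -1.0, 0.009], [-0.995, -0.028, -0.098], [0.098, -0.006, -0.995]] [0.036, 0.573, 1.066]
disc1 [(0.71, [137.2, 212.2, 18.8, 19.6]), (0.69, [143.0, 307.6, 18.3, 19.5]), (0.59, [94.2, 228.4, 20.5, 20.1]), (0.51, [183.8, 264.4, 19.4, 19.7]), (0.51, [158.5, 255.6, 19.3, 14.6]), (0.5, [135.1, 254.4, 20.6, 16.3]), (0.48, [374.9, 106.9, 17.3, 62.8])]
bean [(0.58, [190.3, 217.4, 16.8, 26.4])]
board [(0.63, [128.0, 199.9, 88.0, 92.9])]
handle [(0.68, [280.9, 206.0, 88.2, 52.6])]
slide [(0.93, [248.8, 201.7, 257.7, 56.6]), (0.52, [125.9, 199.3, 90.3, 96.0])]
tray [(0.66, [281.9, 208.0, 90.7, 51.3]), (0.31, [376.7, 106.1, 14.6, 65.9])]
```

```bash
python3 - <<'E'
import cv2
t=cv2.imread("pics/top0.png")[150:345,70:400]
cv2.imwrite("pics/topc.png",cv2.resize(t,None,fx=2.4,fy=2.4,interpolation=cv2.INTER_CUBIC))
t=cv2.imread("pics/scene0.png");cv2.imwrite("pics/scenec.png",cv2.resize(t[120:320,100:400],None,fx=2.6,fy=2.6,interpolation=cv2.INTER_CUBIC))
E
```

```text
(no output)
```

View pics/topc.png

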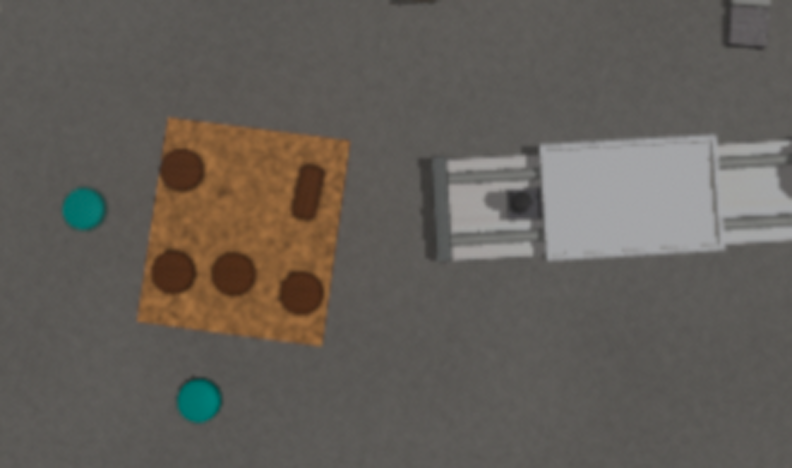

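View pics/scenec.png

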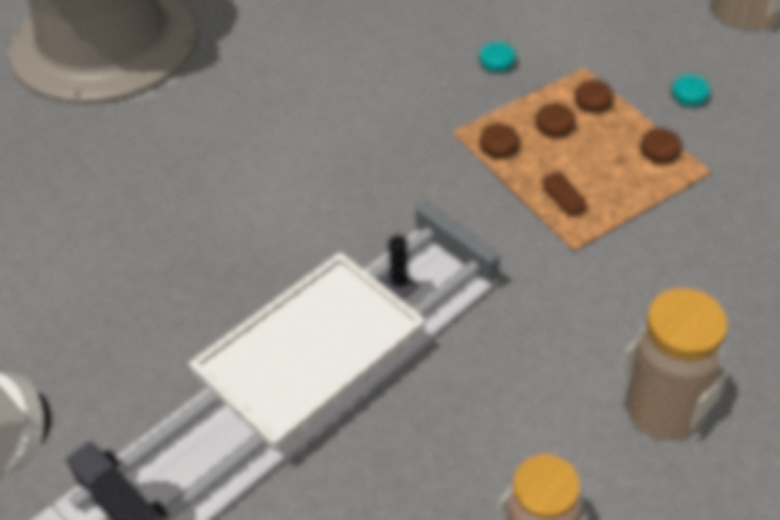

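The top view (2.4x crop) shows brown discs at (182,170), (174,271), (233,273) and (301,292), and the bean at (308,192). The turquoise decoys are at (84,208) and (199,400), the tray corners at roughly (540,145), (716,136), (723,249) and (546,261), and the handle at (520,203). The scene view agrees.

```bash
cat > h.py <<'E'
import cv2,numpy as np
from scipy.spatial.transform import Rotation as Ro
def ray(c,uv,z):
    K=np.array([[c["fx"],0,c["cx"]],[0,c["fy"],c["cy"]],[0,0,1.]])
    p=cv2.undistortPoints(np.array(uv,float).reshape(-1,1,2),K,np.array(c["D"],float)).reshape(-1,2)
    R=np.array(c["R"]);t=np.array(c["t"]).ravel()
    d=np.c_[p,np.ones(len(p))]@R; o=-R.T@t
    return (o+d*((z-o[2])/d[:,2])[:,None])[:,:2]
def blobs(m,lo=20):
    n,l,s,ce=cv2.connectedComponentsWithStats(m.astype(np.uint8));return [(ce[i],s[i,4],l==i) for i in range(1,n) if s[i,4]>lo]
def brown(c):
    h=cv2.cvtColor(c["frame"],cv2.COLOR_BGR2HSV);return (h[...,0]<20)&(h[...,1]>90)&(h[...,2]<115)
def tooldelta(s,pos,yaw):
    R0=Ro.from_euler('xyz',s["orientation"],degrees=True);R1=Ro.from_euler('xyz',[180,0,yaw],degrees=True)
    return np.round(R0.inv().apply(np.array(pos)-s["tcp_pos"])*100,2),np.round((R0.inv()*R1).as_rotvec(degrees=True),2)
E
python3 - <<'E'
from cell import env
from h import *
for n in("top","scene"):
    c=env.camera(n);print(n)
    for ce,a,m in blobs(brown(c)):
        P=ray(c,[ce],.017)[0]
        if .1<P[1]<.5 and .3<P[0]<.7: print("brown",np.round(ce,1),a,P.round(4))
    for l,z in(("board",.006),("tray",.05)):
        ds=env.regions_of(c,l)
        if ds:
            m=ds[0]["mask"].astype(np.uint8);k=max(cv2.findContours(m,0,2)[0],key=cv2.contourArea)
            w=ray(c,k.reshape(-1,2),z).astype(np.float32);print(l,ds[0]["p"],cv2.minAreaRect(w*1000))
    f=c["frame"].astype(int);h=cv2.cvtColor(c["frame"],cv2.COLOR_BGR2HSV)
    m=(h[...,2]>135)&(h[...,1]<40)
    for ce,a,mm in blobs(m,1000):
        k=max(cv2.findContours(mm.astype(np.uint8),0,2)[0],key=cv2.contourArea)
        print("white",ce.round(),a,cv2.minAreaRect(ray(c,k.reshape(-1,2),.05).astype(np.float32)*1000))
    for ce,a,mm in blobs(h[...,2]<35,8): print("dark",ce.round(1),a,ray(c,[ce],.092).round(4))
E
```

```text
top
brown [145.4 220.5] 297 [0.5517 0.3495]
brown [197.9 229.7] 282 [0.5336 0.224 ]
brown [142.  262.8] 312 [0.4519 0.3524]
brown [167.1 263.8] 311 [0.4515 0.2931]
brown [194.9 271.6] 304 [0.4353 0.227 ]
board 0.66 ((494.56439208984375, 287.5338134765625), (186.72506713867188, 205.8366241455078), 83.73988342285156)
tray 0.6 ((533.6770629882812, -74.1195068359375), (113.80422973632812, 207.0471954345703), 4.92427921295166)
white [342. 232.] 4296 ((538.5985717773438, -127.86138153076172), (109.66545867919922, 245.78221130371094), 4.829681873321533)
white [509. 369.] 3757 ((246.4015655517578, -502.1329345703125), (163.8549346923828, 258.8464050292969), 89.50543212890625)
dark [410.6 227.1] 141 [[ 0.5476 -0.2566]]
dark [452.2 221.9] 62 [[ 0.5618 -0.3511]]
dark [544.8 368.4] 2508 [[ 0.2411 -0.5635]]
dark [ 25.3 398.2] 1909 [[0.1495 0.5774]]
scene
brown [328.3 157.1] 139 [0.4538 0.3491]
brown [313.3 166.5] 143 [0.4539 0.2888]
brown [291.9 174.4] 150 [0.4383 0.2224]
brown [354. 176.] 158 [0.5533 0.3464]
brown [316.8 194.7] 140 [0.5368 0.2199]
board 0.72 ((496.7646484375, 284.9001159667969),
[... 1471 characters left out ...]
406), (122.3919677734375, 194.25997924804688), 19.156484603881836)
white [113. 355.] 1056 ((580.0104370117188, -366.91412353515625), (102.06600189208984, 75.43254089355469), 5.111652374267578)
dark [305.3  10.3] 547 [[-0.1615  0.844 ]]
dark [331.3  13.4] 80 [[-0.075   0.9024]]
dark [141.   20.4] 20 [[-0.4982  0.3037]]
dark [240.6  32.2] 60 [[-0.181   0.5339]]
dark [376.   32.3] 54 [[0.1417 0.9132]]
dark [220.   35.4] 133 [[-0.2092  0.4613]]
dark [148.9  68.1] 34 [[-0.1754  0.1522]]
dark [120.3  93.5] 795 [[-0.102  0.013]]
dark [14.5 95.7] 639 [[-0.2932 -0.2304]]
dark [146.9 100.2] 20 [[-0.0199  0.0563]]
dark [252.7 220.7] 67 [[ 5.462e-01 -1.000e-04]]
dark [ 72.6 311.7] 32 [[ 0.4982 -0.3932]]
```

```bash
python3 - <<'E'
from cell import env
from h import *
c=env.camera("top")
w=ray(c,np.array([(540,145),(716,136),(723,249),(546,261)])/2.4+[70,150],.05);print("top",w.round(4).tolist(),w.mean(0),np.linalg.norm(w-np.roll(w,-1,0),axis=1))
print("handle",ray(c,[np.array((520,203))/2.4+[70,150]],.08))
s=env.camera("scene")
w=ray(s,np.array([(342,253),(191,364),(273,442),(424,320)])/2.6+[100,120],.05);print("scene",w.round(4).tolist(),w.mean(0),np.linalg.norm(w-np.roll(w,-1,0),axis=1))
print("handle",ray(s,[np.array((397,240))/2.6+[100,120]],.092))
print(tooldelta(env.read_state(),[.437,.225,.10],83.7))
E
```

```text
top [[0.582, -0.0018], [0.5955, -0.1709], [0.4874, -0.1785], [0.4717, -0.01]] [ 0.53417677 -0.09030052] [0.16963967 0.10838544 0.1692139  0.11059958]
handle [[0.52426908 0.0171575 ]]
scene [[0.477, -0.0103], [0.4918, -0.1797], [0.5981, -0.1705], [0.5844, -0.0027]] [ 0.53784381 -0.09078612] [0.16995875 0.10676128 0.16837253 0.10765989]
handle [[0.52689852 0.01564091]]
(array([-29.77, -13.39,  13.13]), array([ 1.000e-02, -0.000e+00,  7.082e+01]))
```

```bash
python3 -m handwheel '[[[-29.77,-13.39,13.1,0,0,70.8,6.2],[-29.77,-13.39,13.1,0,0,70.8,6.2],[-29.77,-13.39,13.1,0,0,70.8,6.2],[-29.77,-13.39,13.1,0,0,70.8,6.2],[-29.77,-13.39,13.1,0,0,70.8,6.2],[-29.77,-13.39,13.1,0,0,70.8,6.2],[-29.77,-13.39,13.1,0,0,70.8,6.2],[-29.77,-13.39,13.1,0,0,70.8,6.2],[-29.77,-13.39,13.1,0,0,70.8,6.2],[-29.77,-13.39,13.1,0,0,70.8,6.2]]]' 40
python3 - <<'E'
from cell import env
from h import *
s=env.read_state();print(tooldelta(s,[.437,.225,.009],83.7),s["tcp_pos"])
c=env.camera("scene");cv2.imwrite("pics/s1.png",cv2.resize(c["frame"][100:240,230:430],None,fx=3.5,fy=3.5,interpolation=2))
E
```

```text
time: 2.35
tcp_pos: [0.4368, 0.2255, 0.1006]
orientation: [180.0, -0.0, 83.8]
contact_force: [0.7, -0.5, -0.7]
width: 0.726
gripper_force: 0.0
(array([-0.05,  0.02,  9.16]), array([ 0.03, -0.02,  0.15])) [0.43683652 0.2254839  0.10059582]
```

View pics/s1.png

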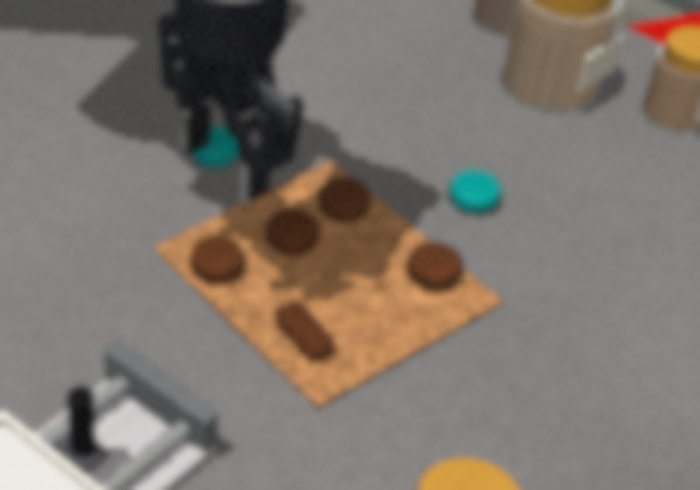

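The gripper is over the D disc, with its finger tips at about (200,145) and (258,190) in the crop, and the scene is unchanged. I'll descend and close.

```bash
python3 -m handwheel '[[[0,0,5,0,0,0,6.2],[0,0,8.3,0,0,0,6.2],[0,0,9.2,0,0,0,6.2],[0,0,9.2,0,0,0,6.2],[0,0,9.2,0,0,0,4],[0,0,9.2,0,0,0,3.5],[0,0,9.2,0,0,0,3.5],[0,0,9.2,0,0,0,3.5],[0,0,9.2,0,0,0,3.5]]]' 40
```

```text
time: 3.52
tcp_pos: [0.4379, 0.2254, 0.01]
orientation: [179.8, -0.1, 83.7]
contact_force: [-1.4, -0.2, 5.7]
width: 0.491
gripper_force: 40.0
```

```bash
python3 -m handwheel '[[[0,0,-3,0,0,0,3.5],[0,0,-7,0,0,0,3.5],[0,0,-10,0,0,0,3.5],[0,0,-10,0,0,0,3.5]]]' 40
python3 - <<'E'
from cell import env
from h import *
s=env.read_state();c=np.array([.536,-.0905]);e=np.array([-.0837,.9965])
print(tooldelta(s,[*(c-.048*e),.11],94.8),s["tcp_pos"])
c=env.camera("scene");cv2.imwrite("pics/s2.png",cv2.resize(c["frame"][80:240,230:430],None,fx=3.5,fy=3.5,interpolation=2))
E
```

```text
time: 4.03
tcp_pos: [0.4388, 0.2256, 0.1115]
orientation: [179.6, -0.2, 83.7]
contact_force: [-0.4, 0.1, -1.0]
width: 0.487
gripper_force: 40.9
(array([-35.07,  14.04,   0.13]), array([  0.38,  -0.13, -11.08])) [0.43879123 0.22560713 0.11148245]
```

View pics/s2.png

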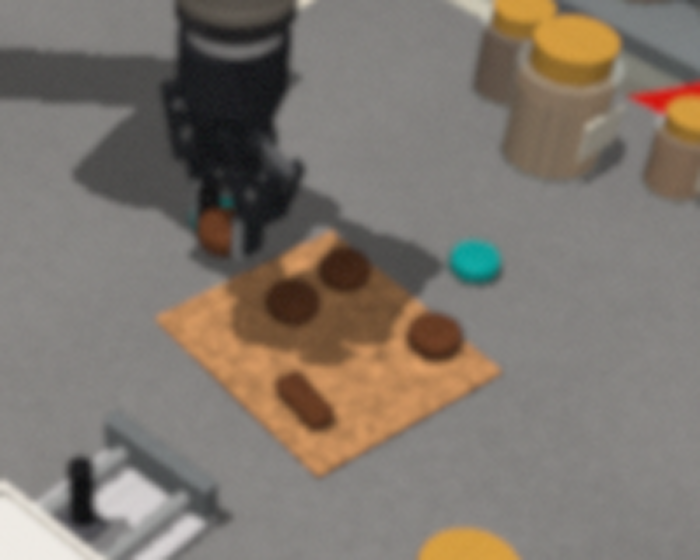

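```bash
python3 - <<'E'
from cell import env
from h import *
c=env.camera("scene");a=cv2.resize(c["frame"][115:165,265:325],None,fx=6.6,fy=6.6,interpolation=2)
for ce,n,m in blobs(brown(c),30): print(ce.round(1),n,cv2.fitEllipse(max(cv2.findContours(m.astype(np.uint8),0,1)[0],key=len)))
c=env.camera("top");b=cv2.resize(c["frame"][245:295,165:225],None,fx=6.6,fy=6.6,interpolation=2)
cv2.imwrite("pics/s3.png",np.hstack([a,b]))
E
```

```text
[80.9  7.8] 74 ((80.72339630126953, 7.836972713470459), (6.3754472732543945, 13.349860191345215), 70.69152069091797)
[390.1  26.4] 81 ((390.6819152832031, 25.077035903930664), (7.972947597503662, 16.753219604492188), 176.90548706054688)
[448.4  52.4] 98 ((448.3697509765625, 52.245994567871094), (8.673370361328125, 13.42387580871582), 137.3458251953125)
[485.  106.4] 296 ((455.97821044921875, 90.68472290039062), (31.814926147460938, 46.959983825683594), 164.23922729492188)
[544.1 112.5] 33 ((543.7333984375, 113.17967224121094), (1.4364598989486694, 22.6664981842041), 30.092594146728516)
[290.7 145.6] 118 ((290.7104797363281, 145.53030395507812), (9.3848876953125, 13.987811088562012), 173.3675537109375)
[321.5 164.9] 681 ((320.8573303222656, 165.40908813476562), (25.24846839904785, 40.56071090698242), 73.45679473876953)
[354.1 176.1] 155 ((354.04248046875, 176.06556701660156), (12.150848388671875, 14.37374210357666), 102.2734603881836)
[316.8 194.7] 137 ((316.7455749511719, 194.60128784179688), (8.10629940032959, 19.494382858276367), 138.3112335205078)
```

View pics/s3.png

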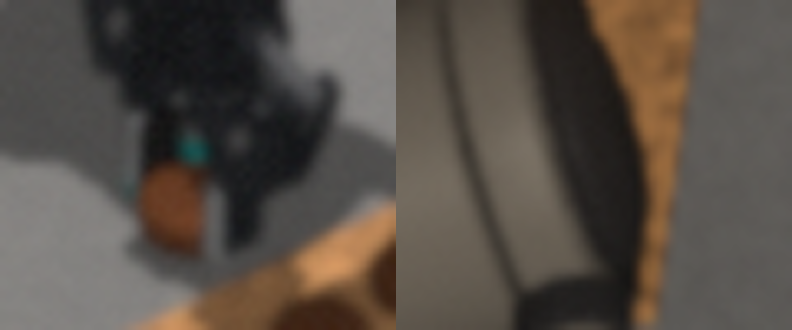

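Left half: the disc sits between the pads at about (170,205), half hidden by the near finger. I'll check its tilt by projecting a model.

```bash
cat >> h.py <<'E'
def sil(c,p,a,axis):
    th=np.linspace(0,2*np.pi,60);pts=[]
    for z,r in((-.01,.016),(-.008,.02),(-.004,.022),(.004,.022),(.008,.02),(.01,.016)):
        pts.append(np.c_[r*np.cos(th),r*np.sin(th),0*th+z])
    P=Ro.from_rotvec(np.array(axis)*np.radians(a)).apply(np.vstack(pts))+p
    K=np.array([[c["fx"],0,c["cx"]],[0,c["fy"],c["cy"]],[0,0,1.]])
    return cv2.projectPoints(P,cv2.Rodrigues(np.array(c["R"]))[0],np.array(c["t"],float),K,np.array(c["D"],float))[0].reshape(-1,2)
E
python3 - <<'E'
from cell import env
from h import *
c=env.camera("scene");s=env.read_state()
for ce,n,m in blobs(brown(c),30):
    if abs(ce[0]-290)<5 or abs(ce[0]-354)<2:
        y,x=np.nonzero(m);print("seen",x.min(),x.max(),y.min(),y.max(),n)
q=sil(c,[.553,.348,.016],0,[1,0,0]);print("ref A",q.min(0),q.max(0))
for a in(-40,-20,0,20,40):
    q=sil(c,s["tcp_pos"]+[0,0,.006],a,[.994,-.11,0]);print(a,q.min(0).round(1),q.max(0).round(1))
E
```

```text
seen 286 295 139 153 113
seen 347 361 170 182 155
ref A [345.9722338  168.76229968] [362.63108056 183.1975451 ]
-40 [285.2 139.3] [301.7 153.5]
-20 [284.8 139.6] [302.1 153.3]
0 [284.9 139. ] [302.1 153.9]
20 [284.8 138.2] [302.2 154.6]
40 [285.2 137.8] [301.8 155.1]
```

The model agrees with a flat disc, so I'll carry it over.

```bash
python3 -m handwheel '[[[-3,1.2,0,0,0,-1,3.5],[-8,3.2,0,0,0,-3,3.5],[-13.5,5.4,0,0,0,-4.5,3.5],[-19,7.6,0,0,0,-6,3.5],[-24.5,9.8,0,0,0,-8,3.5],[-29.5,11.8,0,0,0,-9.5,3.5],[-33,13.2,0,0,0,-10.5,3.5],[-35.07,14.04,0,0,0,-11.1,3.5],[-35.07,14.04,0,0,0,-11.1,3.5],[-35.07,14.04,0,0,0,-11.1,3.5]]]' 40
python3 - <<'E'
from cell import env
from h import *
s=env.read_state();c=np.array([.536,-.0905]);e=np.array([-.0837,.9965])
print(tooldelta(s,[*(c-.048*e),.0485],94.8),s["tcp_pos"])
E
```

```text
time: 5.48
tcp_pos: [0.5375, -0.1381, 0.1074]
orientation: [-179.9, -0.1, 94.8]
contact_force: [-0.6, 1.3, 0.2]
width: 0.487
gripper_force: 40.9
(array([-0.05,  0.26,  5.89]), array([-0.1 , -0.07,  0.01])) [ 0.53746368 -0.1381314   0.10741003]
```

```bash
python3 -m handwheel '[[[0,0.25,2.5,0,0,0,3.5],[0,0.25,4.6,0,0,0,3.5],[0,0.25,5.4,0,0,0,3.5],[0,0.25,5.4,0,0,0,3.5],[0,0.25,5.4,0,0,0,3.5]]]' 40
```

```text
time: 6.1
tcp_pos: [0.5412, -0.1387, 0.0551]
orientation: [179.9, 0.0, 94.8]
contact_force: [-0.3, -0.3, -0.1]
width: 0.486
gripper_force: 40.9
```

Now down about 6 mm more, then open gently.

```bash
python3 -m handwheel '[[[0,-0.1,0.4,0,0,0,3.5],[0,-0.1,0.55,0,0,0,3.5],[0,-0.1,0.6,0,0,0,3.5],[0,-0.1,0.6,0,0,0,3.5]]]' 40
```

```text
time: 6.6
tcp_pos: [0.5397, -0.1389, 0.0483]
orientation: [180.0, -0.0, 94.8]
contact_force: [-0.5, 0.2, -0.6]
width: 0.49
gripper_force: 40.9
```

```bash
python3 -m handwheel '[[[0,0,0.1,0,0,0,3.5],[0,0,0.1,0,0,0,3.5],[0,0,0.1,0,0,0,5.0],[0,0,0.1,0,0,0,5.6],[0,0,0.1,0,0,0,5.8],[0,0,-2,0,0,0,5.8],[0,0,-6,0,0,0,5.8],[0,0,-6,0,0,0,5.8]]]' 40
python3 - <<'E'
from cell import env
from h import *
s=env.read_state()
print(tooldelta(s,[.453,.291,.105],83.7),s["tcp_pos"])
E
```

```text
time: 7.6
tcp_pos: [0.5415, -0.1396, 0.1111]
orientation: [179.7, 0.2, 94.8]
contact_force: [-0.7, 0.3, -0.4]
width: 0.68
gripper_force: 0.0
(array([43.65, -5.21,  0.46]), array([ 0.33,  0.12, 11.12])) [ 0.54149072 -0.13956702  0.11110653]
```

```bash
python3 -m handwheel '[[[6,-0.7,0,0,0,1.5,6.2],[12,-1.4,0,0,0,3,6.2],[18,-2.1,0.1,0,0,5,6.2],[24,-2.8,0.2,0,0,6.5,6.2],[30,-3.6,0.3,0,0,8,6.2],[36,-4.3,0.4,0,0,9.5,6.2],[41,-4.9,0.4,0,0,10.5,6.2],[43.65,-5.2,0.4,0,0,11.1,6.2],[43.65,-5.2,0.4,0,0,11.1,6.2],[43.65,-5.2,0.4,0,0,11.1,6.2]]]' 40
python3 - <<'E'
from cell import env
from h import *
s=env.read_state();print(tooldelta(s,[.453,.291,.010],83.7),s["tcp_pos"])
c=env.camera("top")
for ce,n,m in blobs(brown(c),30):
    for z in(.017,.055):
        P=ray(c,[ce],z)[0]
        if .3<P[0]<.7 and -.2<P[1]<.45: print(n,z,P.round(4))
E
```

```text
time: 8.85
tcp_pos: [0.451, 0.291, 0.1036]
orientation: [-179.9, 0.1, 83.7]
contact_force: [1.3, -0.2, -0.3]
width: 0.726
gripper_force: 0.0
(array([0.03, 0.21, 9.36]), array([-0.06,  0.05,  0.02])) [0.45095348 0.2909936  0.10362549]
275 0.017 [0.5524 0.3485]
275 0.055 [0.5494 0.3384]
276 0.017 [0.5337 0.2241]
276 0.055 [0.5313 0.2184]
215 0.017 [ 0.5431 -0.1462]
215 0.055 [ 0.5404 -0.1391]
383 0.017 [0.4614 0.2966]
383 0.055 [0.4615 0.2884]
```

```bash
python3 -m handwheel '[[[0,0.1,5,0,0,0,6.2],[0,0.1,8.3,0,0,0,6.2],[0,0.1,9.25,0,0,0,6.2],[0,0.1,9.25,0,0,0,6.2],[0,0.1,9.25,0,0,0,4],[0,0.1,9.25,0,0,0,3.5],[0,0.1,9.25,0,0,0,3.5],[0,0.1,9.25,0,0,0,3.5]]]' 40
```

```text
time: 9.9
tcp_pos: [0.4533, 0.2918, 0.0137]
orientation: [179.8, -0.1, 83.7]
contact_force: [-1.0, -3.2, 6.0]
width: 0.486
gripper_force: 40.0
```

```bash
python3 -m handwheel '[[[0,0,-3,0,0,0,3.5],[0,0,-7,0,0,0,3.5],[0,0,-10,0,0,0,3.5],[0,0,-10,0,0,0,3.5]]]' 40
python3 - <<'E'
from cell import env
from h import *
s=env.read_state();p=s["tcp_pos"];print(p,tooldelta(s,[.536,-.0905,p[2]],94.8))
c=env.camera("scene")
for ce,n,m in blobs(brown(c),30):
    if 250<ce[0]<370 and ce[1]>110:
        y,x=np.nonzero(m);print("seen",x.min(),x.max(),y.min(),y.max(),n)
for a in(-20,0,20):
    q=sil(c,np.array([p[0],p[1],.114]),a,[.994,-.11,0]);print(a,q.min(0).round(1),q.max(0).round(1))
E
```

```text
time: 10.4
tcp_pos: [0.4539, 0.2925, 0.1152]
orientation: [179.6, -0.2, 83.7]
contact_force: [0.4, 0.3, -0.8]
width: 0.483
gripper_force: 40.7
[0.45391732 0.29249135 0.11518967] (array([-37.17,  12.34,  -0.06]), array([  0.37,  -0.18, -11.07]))
seen 309 318 131 144 111
seen 314 361 147 182 549
seen 310 324 187 202 137
-20 [308.6 132. ] [325.5 145.4]
0 [308.5 131.4] [325.6 145.9]
20 [308.4 130.6] [325.6 146.7]
```

```bash
python3 -m handwheel '[[[-3,1,0,0,0,-1,3.5],[-8,2.7,0,0,0,-3,3.5],[-13.5,4.5,0,0,0,-4.5,3.5],[-19,6.3,0,0,0,-6,3.5],[-25,8.3,0,0,0,-8,3.5],[-31,10.3,0,0,0,-9.5,3.5],[-35,11.6,0,0,0,-10.5,3.5],[-37.17,12.4,0,0,0,-11.1,3.5],[-37.17,12.4,1,0,0,-11.1,3.5],[-37.17,12.4,4,0,0,-11.1,3.5],[-37.17,12.4,5.4,0,0,-11.1,3.5],[-37.17,12.4,5.4,0,0,-11.1,3.5]]]' 40
python3 - <<'E'
from cell import env
from h import *
s=env.read_state();p=s["tcp_pos"];print(p,tooldelta(s,[.536,-.0905,p[2]],94.8))
E
```

```text
time: 11.95
tcp_pos: [0.5337, -0.0903, 0.0564]
orientation: [-179.8, -0.1, 94.9]
contact_force: [0.4, -0.6, 0.0]
width: 0.484
gripper_force: 40.7
[ 0.53371378 -0.09028653  0.05644733] (array([-0.04,  0.23, -0.  ]), array([-0.17, -0.08,  0.06]))
```

```bash
python3 -m handwheel '[[[0,0.2,0.4,0,0,0,3.5],[0,0.2,0.6,0,0,0,3.5],[0,0.2,0.6,0,0,0,3.5]]]' 40
```

```text
time: 12.32
tcp_pos: [0.5369, -0.0912, 0.0521]
orientation: [180.0, 0.0, 94.8]
contact_force: [0.8, -0.2, 0.5]
width: 0.485
gripper_force: 40.7
```

```bash
python3 -m handwheel '[[[0,0,0.1,0,0,0,3.5],[0,0,0.1,0,0,0,3.5],[0,0,0.1,0,0,0,5.0],[0,0,0.1,0,0,0,5.6],[0,0,0.1,0,0,0,5.8],[0,0,-2,0,0,0,5.8],[0,0,-6,0,0,0,5.8],[0,0,-6,0,0,0,5.8]]]' 40
python3 - <<'E'
from cell import env
from h import *
s=env.read_state()
print(tooldelta(s,[.453,.351,.105],83.7),s["tcp_pos"])
E
```

```text
time: 13.32
tcp_pos: [0.5386, -0.0918, 0.1146]
orientation: [179.7, 0.1, 94.8]
contact_force: [0.1, -0.3, -0.8]
width: 0.681
gripper_force: 0.0
(array([44.84, -4.82,  0.83]), array([ 0.34,  0.1 , 11.12])) [ 0.53862587 -0.09179027  0.11457519]
```

```bash
python3 -m handwheel '[[[6,-0.6,0,0,0,1.5,6.2],[12,-1.3,0.1,0,0,3,6.2],[18,-1.9,0.2,0,0,5,6.2],[24,-2.6,0.4,0,0,6.5,6.2],[30,-3.2,0.6,0,0,8,6.2],[36,-3.9,0.8,0,0,9.5,6.2],[42,-4.5,0.8,0,0,10.5,6.2],[44.84,-4.7,0.8,0,0,11.1,6.2],[44.84,-4.7,0.8,0,0,11.1,6.2],[44.84,-4.7,0.8,0,0,11.1,6.2]]]' 40
python3 - <<'E'
from cell import env
from h import *
s=env.read_state();print(tooldelta(s,[.453,.351,.011],83.7),s["tcp_pos"])
c=env.camera("top")
for ce,n,m in blobs(brown(c),30):
    for z in(.017,.055):
        P=ray(c,[ce],z)[0]
        if .3<P[0]<.7 and -.2<P[1]<.45: print(n,z,P.round(4))
E
```

```text
time: 14.58
tcp_pos: [0.452, 0.3507, 0.103]
orientation: [-179.9, 0.1, 83.7]
contact_force: [0.7, -0.4, 0.2]
width: 0.724
gripper_force: 0.0
(array([0.05, 0.11, 9.2 ]), array([-0.06,  0.07,  0.02])) [0.45200334 0.35067863 0.1030337 ]
291 0.017 [0.5516 0.3496]
291 0.055 [0.5486 0.3396]
276 0.017 [0.5337 0.2241]
276 0.055 [0.5313 0.2184]
217 0.017 [ 0.5404 -0.0962]
217 0.055 [ 0.5378 -0.0909]
217 0.017 [ 0.5432 -0.1462]
217 0.055 [ 0.5405 -0.1391]
422 0.017 [0.4554 0.3595]
422 0.055 [0.4557 0.3491]
```

```bash
python3 -m handwheel '[[[0,0.1,5,0,0,0,6.2],[0,0.1,8.2,0,0,0,6.2],[0,0.1,9.15,0,0,0,6.2],[0,0.1,9.15,0,0,0,6.2],[0,0.1,9.15,0,0,0,4],[0,0.1,9.15,0,0,0,3.5],[0,0.1,9.15,0,0,0,3.5],[0,0.1,9.15,0,0,0,3.5]]]' 40
```

```text
time: 15.62
tcp_pos: [0.4543, 0.3518, 0.0143]
orientation: [179.8, -0.1, 83.7]
contact_force: [-0.1, -2.0, 5.5]
width: 0.482
gripper_force: 40.1
```

```bash
python3 -m handwheel '[[[0,0,-3,0,0,0,3.5],[0,0,-7,0,0,0,3.5],[0,0,-10,0,0,0,3.5],[0,0,-10,0,0,0,3.5]]]' 40
python3 - <<'E'
from cell import env
from h import *
s=env.read_state();p=s["tcp_pos"];t=np.array([.536,-.0905])+.048*np.array([-.0837,.9965]);print(p,t,tooldelta(s,[*t,p[2]],94.8))
c=env.camera("scene")
for ce,n,m in blobs(brown(c),30):
    if 250<ce[0]<370 and ce[1]>100:
        y,x=np.nonzero(m);print("seen",x.min(),x.max(),y.min(),y.max(),n)
for a in(-20,0,20):
    q=sil(c,np.array([p[0],p[1],.114]),a,[.994,-.11,0]);print(a,q.min(0).round(1),q.max(0).round(1))
E
```

```text
time: 16.12
tcp_pos: [0.4549, 0.3526, 0.1159]
orientation: [179.7, -0.2, 83.7]
contact_force: [0.5, -0.3, 0.2]
width: 0.483
gripper_force: 40.6
[0.45489573 0.35257519 0.11585172] [ 0.5319824 -0.042668 ] (array([-38.44,  11.98,  -0.1 ]), array([  0.35,  -0.22, -11.07]))
seen 326 335 122 134 113
seen 347 361 170 182 154
seen 310 324 187 202 135
-20 [324.9 123.1] [341.4 136. ]
0 [324.8 122.5] [341.6 136.6]
20 [324.8 121.7] [341.6 137.3]
```

```bash
python3 -m handwheel '[[[-3,1,0,0,0,-1,3.5],[-8,2.6,0,0,0,-3,3.5],[-13.5,4.3,0,0,0,-4.5,3.5],[-19,6,0,0,0,-6,3.5],[-25,7.9,0,0,0,-8,3.5],[-31,9.8,0,0,0,-9.5,3.5],[-36,11.4,0,0,0,-10.5,3.5],[-38.44,12.2,0,0,0,-11.1,3.5],[-38.44,12.2,1,0,0,-11.1,3.5],[-38.44,12.2,4,0,0,-11.1,3.5],[-38.44,12.2,5.4,0,0,-11.1,3.5],[-38.44,12.2,5.4,0,0,-11.1,3.5]]]' 40
python3 - <<'E'
from cell import env
from h import *
s=env.read_state();p=s["tcp_pos"];print(p,tooldelta(s,[.532,-.0427,p[2]],94.8))
E
```

```text
time: 17.68
tcp_pos: [0.5314, -0.0429, 0.057]
orientation: [-179.8, -0.1, 94.9]
contact_force: [-0.7, 0.8, 0.4]
width: 0.484
gripper_force: 40.6
[ 0.53136892 -0.04286971  0.05695022] (array([ 0.01,  0.06, -0.  ]), array([-0.18, -0.07,  0.07]))
```

```bash
python3 -m handwheel '[[[0,0,0.4,0,0,0,3.5],[0,0,0.6,0,0,0,3.5],[0,0,0.7,0,0,0,3.5],[0,0,0.7,0,0,0,3.5],[0,0,0.7,0,0,0,5.0],[0,0,0.7,0,0,0,5.6],[0,0,0.7,0,0,0,5.8],[0,0,-1.3,0,0,0,5.8],[0,0,-5.5,0,0,0,5.8],[0,0,-9,0,0,0,5.8],[0,0,-9,0,0,0,5.8],[0,0,-9,0,0,0,5.8]]]' 40
python3 - <<'E'
from cell import env
from h import *
s=env.read_state();p=s["tcp_pos"];t=np.array([.536,-.0905])+.107*np.array([-.0837,.9965]);print(t,tooldelta(s,[*t,.140],94.8),p)
c=env.camera("top")
for ce,n,m in blobs(brown(c),30):
    P=ray(c,[ce],.017 if ce[0]<240 else .055)[0]
    if .3<P[0]<.7 and -.2<P[1]<.45: print(n,P.round(4))
cv2.imwrite("pics/t5.png",cv2.resize(env.camera("scene")["frame"][150:320,150:390],None,fx=3.2,fy=3.2,interpolation=2))
E
```

```text
time: 19.18
tcp_pos: [0.532, -0.0438, 0.1477]
orientation: [-179.9, -0.0, 94.8]
contact_force: [0.2, 0.1, -0.7]
width: 0.679
gripper_force: 0.0
[0.5270441 0.0161255] (array([6.01, 0.01, 0.77]), array([-0.05, -0.02,  0.01])) [ 0.53199748 -0.04381679  0.14766742]
278 [0.5516 0.3495]
264 [0.5339 0.2241]
529 [0.4366 0.2114]
```

View pics/t5.png

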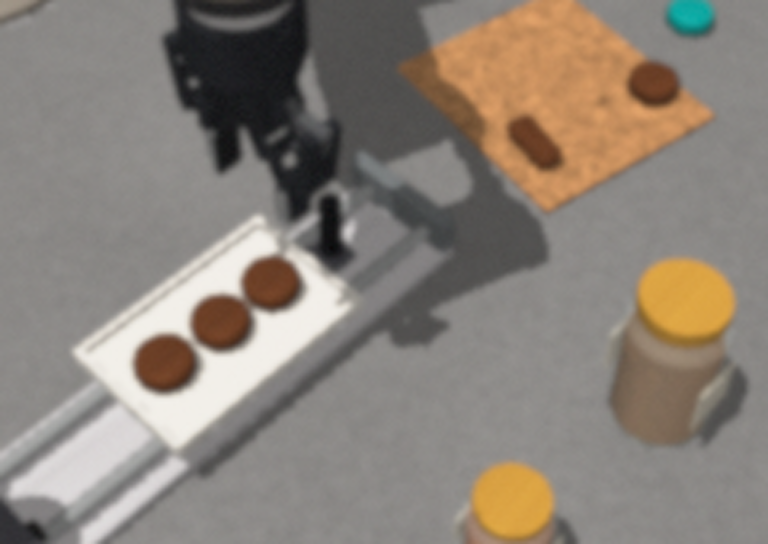

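Three discs lie flat in the tray at (165,362), (221,321) and (271,282), with the handle post at (330,225). Next I'll pinch the handle.

```bash
python3 -m handwheel '[[[4,0,0,0,0,0,5.8],[6,0,0,0,0,0,5.8],[6,0,0,0,0,0,5.8],[6,0,4,0,0,0,5.8],[6,0,7.5,0,0,0,5.8],[6,0,8.5,0,0,0,5.8],[6,0,8.5,0,0,0,5.8],[6,0,8.5,0,0,0,3],[6,0,8.5,0,0,0,1],[6,0,8.5,0,0,0,1],[6,0,8.5,0,0,0,1],[6,0,8.5,0,0,0,1]]]' 40
```

```text
time: 20.78
tcp_pos: [0.526, 0.0157, 0.0644]
orientation: [-179.9, 0.0, 94.8]
contact_force: [-7.0, -2.0, 9.4]
width: 0.193
gripper_force: 38.9
```

```bash
python3 -m handwheel '[[[-0.2,0,0,0,0,0,1],[-0.6,0,0,0,0,0,1],[-1.2,0,0,0,0,0,1],[-1.9,0,0,0,0,0,1],[-2.7,0,0,0,0,0,1],[-3.5,0,0,0,0,0,1],[-4.3,0,0,0,0,0,1],[-5.1,0,0,0,0,0,1],[-5.9,0,0,0,0,0,1],[-6.5,0,0,0,0,0,1],[-6.9,0,0,0,0,0,1],[-7,0,0,0,0,0,1]]]' 40
python3 - <<'E'
from cell import env
from h import *
print(env.read_state()["q"])
c=env.camera("scene");cv2.imwrite("pics/t6.png",cv2.resize(c["frame"][170:400,50:330],None,fx=2.6,fy=2.6,interpolation=2))
E
```

```text
time: 22.28
tcp_pos: [0.532, -0.0536, 0.0644]
orientation: [-179.9, -0.0, 94.8]
contact_force: [-7.3, 1.1, 8.5]
width: 0.199
gripper_force: 39.0
[-1.39728876e+01  3.16035029e+01  9.76271524e+01  1.62107352e-03
  5.08987566e+01 -1.87996802e+01]
```

View pics/t6.png

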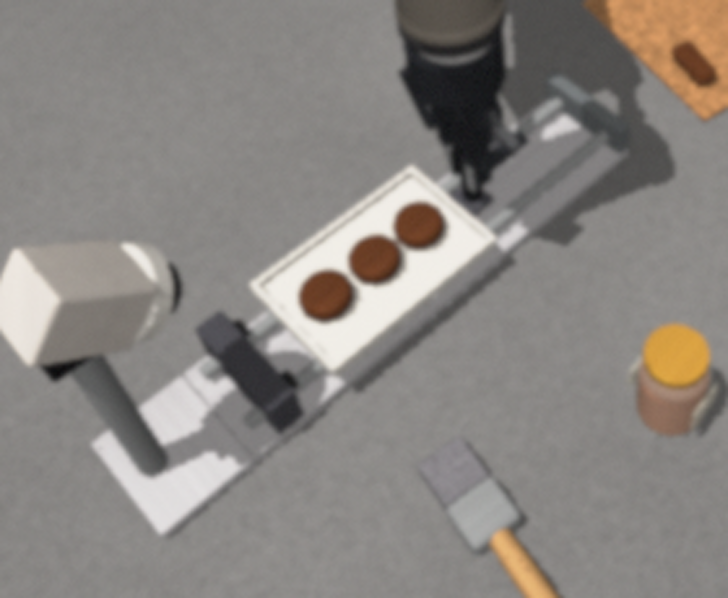

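The carriage has moved with its seeds at (327,294), (375,259) and (419,225). Its tray end is about 45 mm from the stop block at (250,370). I'll continue slowly.

```bash
python3 -m handwheel '[[[-0.2,0,0,0,0,0,1],[-0.5,0,0,0,0,0,1],[-0.9,0,0,0,0,0,1],[-1.3,0,0,0,0,0,1],[-1.7,0,0,0,0,0,1],[-2.1,0,0,0,0,0,1],[-2.4,0,0,0,0,0,1],[-2.7,0,0,0,0,0,1],[-3.0,0,0,0,0,0,1],[-3.2,0,0,0,0,0,1],[-3.4,0,0,0,0,0,1],[-3.5,0,0,0,0,0,1]]]' 40
```

```text
time: 23.82
tcp_pos: [0.5345, -0.0836, 0.0644]
orientation: [-179.8, -0.5, 94.8]
contact_force: [-5.9, 26.1, 13.1]
width: 0.194
gripper_force: 39.4
```

```bash
python3 -m handwheel '[[[0,0,0,0,0,0,1],[0.2,0,0,0,0,0,1],[0.35,0,0,0,0,0,1],[0.35,0,0,0,0,0,1],[0.35,0,0,0,0,0,1]]]' 40
```

```text
time: 24.45
tcp_pos: [0.5345, -0.0835, 0.0644]
orientation: [-179.9, -0.2, 94.8]
contact_force: [-6.9, 7.7, 9.0]
width: 0.191
gripper_force: 39.0
```

Still lightly pressed against the stop. Releasing and retreating upward.

```bash
python3 -m handwheel '[[[0,0,0,0,0,0,3],[0,0,0,0,0,0,5],[0,0,0,0,0,0,5.8],[0,0,0,0,0,0,5.8],[0,0,-2,0,0,0,5.8],[0,0,-6,0,0,0,5.8],[3,0,-10,0,0,0,5.8],[8,0,-12,0,0,0,5.8],[12,0,-12,0,0,0,5.8],[12,0,-12,0,0,0,5.8]]]' 40
python3 - <<'E'
from cell import env
from h import *
c=env.camera("top")
for ce,n,m in blobs(brown(c),30):
    P=ray(c,[ce],.017 if ce[0]<240 else .055)[0]
    if .3<P[0]<.7 and -.3<P[1]<.45: print(n,P.round(4))
c=env.camera("scene");cv2.imwrite("pics/t7.png",cv2.resize(c["frame"][170:400,50:330],None,fx=2.6,fy=2.6,interpolation=2))
E
```

```text
time: 25.7
tcp_pos: [0.5255, 0.0366, 0.1836]
orientation: [180.0, -0.0, 95.0]
contact_force: [0.2, -0.6, -0.6]
width: 0.676
gripper_force: 0.0
2472 [0.4851 0.2394]
283 [0.5515 0.3493]
222 [ 0.5461 -0.1898]
227 [ 0.549  -0.2388]
223 [ 0.5418 -0.143 ]
```

View pics/t7.png

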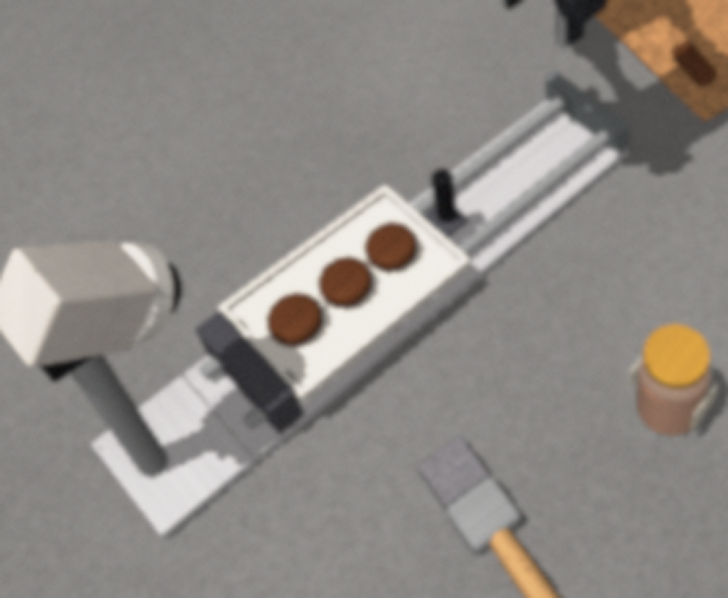

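The carriage end sits against the stop block at (250,370). The three seeds lie flat at (295,318), (346,281) and (391,246), and the gripper is clear.

```bash
python3 -c "
from cell import env
print(env.sign_off())"
```

```text
the job is handed in; nothing more can be done
None
```

I laid three seeds flat in the tray, slid the carriage home against the stop and handed the job in at about 26 s; the hand-in returned no verdict.

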